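# Flag the loose ring clamp

## Task

One of the two ring clamps on the bench has a loose knob. Find it by turning the bar knobs clockwise by about 30 degrees and letting go: a tight knob springs back, the loose one stays turned (leave it so). Then set the flag cap, without dropping it, upright over the loose clamp's knob so that it rests flat on the steel disc, and let go of it.

Things in the scene. Friction and masses are not known exactly. Their poses are not given: they have to be found in the camera images.
- clamp_a: ring clamp, a fixed round stack standing on the table: grey base 100 mm across, black rubber ring, steel disc 84 mm across on top, whose top face is 28 mm above the table. On its axis a black bar knob, 36 mm long (along this body's x when the knob is at 0), 12 mm wide (y), turning about the vertical axis; the bar spans heights 34 to 64 mm. Origin: centre of the underside, on the table; z up. The two clamps look alike and either may be the loose one
- knob_a (a joint): how far the black bar knob on clamp_a is turned from where it starts, rad; 0 at the start (bar along clamp_a's x axis), growing as it is turned clockwise seen from above, at most 1.0. A tight knob only twists elastically on the rubber (about 0.4 N m per rad) and springs back to 0 when let go; a loose one turns easily (under 0.1 N m) and stays where it is left
- clamp_b: the other ring clamp, same as clamp_a: a fixed round stack standing on the table: grey base 100 mm across, black rubber ring, steel disc 84 mm across on top, whose top face is 28 mm above the table. On its axis a black bar knob, 36 mm long (along this body's x when the knob is at 0), 12 mm wide (y), turning about the vertical axis; the bar spans heights 34 to 64 mm. Origin: centre of the underside, on the table; z up. The two clamps look alike and either may be the loose one
- knob_b (a joint): how far the black bar knob on clamp_b is turned from where it starts, rad; 0 at the start (bar along clamp_b's x axis), growing as it is turned clockwise seen from above, at most 1.0. A tight knob only twists elastically on the rubber (about 0.4 N m per rad) and springs back to 0 when let go; a loose one turns easily (under 0.1 N m) and stays where it is left
- flag_cap: plain aluminium cap, loose, standing open side down: round hollow skirt 72 mm outside, 64 mm inside diameter, 46 mm high (hollow 42 mm deep), with a solid round stem on top, 16 mm diameter and 36 mm tall, to grip it by; 82 mm high in all, about 130 to 210 g. Origin: centre of the open underside; z up the stem
Not all that is in view belongs to the job. What is shaped like the clamp_b but blue or purple is not meant.

How it is judged (in metres and radians):
On the way:
1. a knob has been turned clockwise by at least 15 degrees, let go and has stayed there, before the cap is brought over its clamp (((value of joint knob_a above 0.26 rad and contact force between the fingers and clamp_a below 0.2 N and horizontal distance between flag_cap and clamp_a above 0.06 m) or (value of joint knob_b above 0.26 rad and contact force between the fingers and clamp_b below 0.2 N and horizontal distance between flag_cap and clamp_b above 0.06 m))), for 0.2 s.
At the end, for the whole second after the job is handed in: The flag cap stands at rest over the loose clamp's knob: its axis within 18 mm of the clamp's, its rim within 6 mm of the steel disc's top, tilted under 8 degrees; the loose knob is still turned clockwise by at least 15 degrees, and the tight one is back within 6 degrees of its start (((horizontal distance between flag_cap and clamp_a below 0.018 m and value of joint knob_a above 0.26 rad and value of joint knob_b between -0.1 and 0.1 rad) or (horizontal distance between flag_cap and clamp_b below 0.018 m and value of joint knob_b above 0.26 rad and value of joint knob_a between -0.1 and 0.1 rad)) and height (world z) of flag_cap between 0.022 and 0.034 m and angle between flag_cap's own z axis and vertical below 0.15 rad and linear speed of flag_cap below 0.02 m/s); the robot touches nothing.
It fails at once if the flag cap is dropped or flung (moving faster than 0.8 m/s out of the fingers) (linear speed of flag_cap above 0.8 m/s and contact force between the fingers and flag_cap below 0.1 N).
It also fails if it takes over 69 s, if anything falls off the work surface, if the arm or the gripper's body presses on something with over 40 N, if the wrist force passes 120 N, or if a joint passes its speed limit or range.

## Robot

A 6-joint arm with a two-finger parallel gripper is mounted at the origin on the work surface. World frame = base frame: x ahead of the robot, y to its left, z up, the work surface at z = 0. Lengths are in m, angles in degrees, forces in N, time in s.
With the tool pointing down it reaches from about 0.375 to 0.9 m from the base axis. Payload 3.1 kg.
Tool frame: the origin (TCP) lies between the finger pads; the fingertips stand 11 mm ahead of it and the grasp point (between the pads) lies 8 mm behind it; z points along the fingers, y is the line along which they close (so a half turn about z gives the same grasp; the last joint's range is limited). The gripper opens to 87 mm and grips with 3 to 60 N. Pads are 19 mm wide; open, the fingers measure 117 mm over their backs; the gripper's body (75 mm by 190 mm) begins 51 mm behind the grasp point.
Start: joints at [55.491, 30.224, 82.088, -0, 67.689, -10.227], TCP at [0.257, 0.57, 0.234] pointing down, gripper open.
Joint ranges: [-176.69, 176.69], [-43.24, 126.21], [12.49, 139.97], [-82, 262], [0, 151.66], [-163.58, 163.58]. Speed limits (degrees/s): [159.86, 159.86, 180, 180, 180, 180].

## Interface

Orientations are given as a 3x3 rotation matrix whose columns are the frame's x, y, z axes.
In Python, from rig import bot, viewer, workorder, nets gives the robot as it stands. The module is installed in compiled form; this text tells all that it offers.
- The arm moves only by the tool move_arm, never from a script. Its argument "increments" is a list of rows, each a list of 7 numbers: the shift along the tool's x, y, z normalised to -1 to 1, where 1 is 0.3 m, then the turn, a rotation vector about the tool's x, y, z normalised to -1 to 1, where 1 is pi rad, then the opening, from 0 (shut) to 1 (fully open). In form: [[tx, ty, tz, wx, wy, wz, grip], ...]. A call has 1 to 10 rows; each row is the pose to reach, as a shift and turn from the pose commanded when the call began, along the tool's axes at that moment, turning the shorter way round; what a row does not reach only later rows make up. A row lasts 1/12 s, in which the tool goes at most 41.7 mm and 7.16 degrees, less where a joint would pass 70% of its speed; a pose out of reach is approached as far as the arm can. A call with a number of a shift or a turn outside -1 to 1 is refused whole. A call with a gripper value outside its range is refused whole. The fingers move at their own pace and stop on an object; the grip force is fixed at half the most. Time passes only in rows, so rows that repeat a pose let the fingers close. It gives the time, the measured TCP pose, the force, the opening and the grip force at its end, in the units of the state.
- bot.read_state(): the state, without advancing time (a new reading comes with each control period).
- viewer.capture(name): name is "scene" or "top" or "wrist"; returns a dict with "image" (480x640x3 uint8, blue, green, red), "K" (3x3 intrinsics, pixels), "eye" and "orientation" of the camera in the world. Camera axes: x right, y up, looking along -z (the intrinsics and any distortion apply to the point x, -y, -z); pixel columns grow to the right and rows downward; lengths in m; the calibration is good to about 2 mm. A picture is of the moment at which its call begins. There is no depth.
- workorder.hand_in(): hands the job in; it is judged then, once.
Trained networks look in the newest picture that a camera, given by its name, has taken for a name from the list of things; names that differ only in an ending like _2 or _b are one class to them, and where a whole thing is asked for, a point or a joint stands for the part that bears it (a point fixed in the world has none). Each returns a list of dicts, best first, with "conf" (0 to 1); they miss things now and then, are a little off and sometimes report something else, mostly with a low value. They report only what shows in the picture. A call takes as long as a camera call. They do not tell look-alikes from the thing itself.
- nets.find_in(camera, thing): "location" ([column, row] in pixels, amid what is visible of it).
The state is a dict: "time_s": time; "joint_positions": joint angles; "qvel": joint speeds; "tau": joint torques, N m; "position": TCP position; "tcp_rot": TCP orientation; "force": force on the tool from outside, world axes, zero at the start; "moment": the same for the moment, N m; "opening": opening from 0.0 (shut) to 1.0 (fully open); "grasp_force": force on a finger pad.
Only numpy, scipy, OpenCV 4.12 (cv2) and the standard library are available. Lean on these libraries where they do the work, as an engineer would, in place of code of your own. Each camera call takes 0.05 s, during which the arm holds its last target. There are 200 camera calls.

## Working session

There is one attempt and no reset: what is moved stays moved. The work goes in short steps, Python scripts to look and compute and a tool call to move; the robot and the scene stay as the last step left them, time stands still between calls to the robot, and variables do not carry over. Pictures are saved under pics/ and viewed, at most 10 in all, crops included, and the job is handed in when it is done.

Besides the shell and the picture viewer there is one more tool, called after "Request:" as name([rows], argument=value, ...), one row to a line, values as JSON. move_arm: Moves the arm, as the interface text tells. Its arguments: {"type":"object","properties":{"increments":{"type":"array"}},"required":["increments"]}

```bash
mkdir -p pics
cat > h.py <<'E'
import numpy as np, cv2
from rig import bot, viewer, workorder, nets
def ray(c,px,z):
    K=c["K"];d=np.linalg.inv(K)@np.array([px[0],px[1],1.]);d=np.array([d[0],-d[1],-d[2]])
    d=np.array(c["orientation"])@d;e=np.array(c["eye"]);return e+d*(z-e[2])/d[2]
def proj(c,p):
    q=np.array(c["orientation"]).T@(np.array(p)-np.array(c["eye"]));q=np.array([q[0],-q[1],-q[2]])
    u=np.array(c["K"])@q;return u[:2]/u[2]
E
python3 - <<'E'
from h import *
s=bot.read_state();print(s)
for n in("top","scene"):
    c=viewer.capture(n);cv2.imwrite(f"pics/{n}0.png",c["image"]);print(n,c["eye"],[k for k in c])
    for t,z in(("clamp_a",.05),("flag_cap",.06)):
        for d in nets.find_in(n,t):print(t,d["conf"],d["location"],ray(c,d["location"],z))
E
```

```text
{'time_s': 0.0, 'joint_positions': array([ 5.54899040e+01,  3.02777543e+01,  8.21591842e+01, -2.40775787e-04,
        6.76897330e+01, -1.02270554e+01]), 'qvel': array([ 0.0228044 ,  0.06533484, -0.04316307,  0.05383892,  0.09762823,
        0.07821011]), 'tau': array([ 2.08615011e-04, -4.40045857e+01, -1.76588452e+01,  6.31626067e-02,
        5.82159008e-02, -1.46714096e-04]), 'position': array([0.2565747 , 0.56909778, 0.23256909]), 'tcp_rot': array([[-9.11525459e-01,  4.11241751e-01, -1.24934635e-03],
       [ 4.11243465e-01,  9.11523717e-01, -1.82398632e-03],
       [ 3.88709499e-04, -2.17639548e-03, -9.99997556e-01]]), 'force': array([-0.15003148,  0.04458922, -0.06768399]), 'moment': array([-0.00293662,  0.00078695,  0.02896728]), 'grasp_force': 0.0, 'opening': 0.9981902441668979}
top [0.44677633 0.02683907 1.24299146] ['image', 'K', 'eye', 'orientation']
clamp_a 0.96 [156.5, 217.6] [0.66532471 0.3343876  0.05      ]
clamp_a 0.85 [227.6, 258.1] [0.58863179 0.19374562 0.05      ]
clamp_a 0.83 [446.2, 241.1] [ 0.62885435 -0.22677918  0.05      ]
clamp_a 0.74 [242.1, 162.8] [0.777466   0.17206663 0.05      ]
flag_cap 0.83 [323.2, 330.5] [0.45379257 0.00817138 0.06      ]
scene [ 1.14050187 -0.469408    1.05396485] ['image', 'K', 'eye', 'orientation']
clamp_a 0.78 [427.9, 180.0] [0.68488601 0.31671397 0.05      ]
clamp_a 0.64 [418.8, 252.2] [0.79548581 0.15416803 0.05      ]
clamp_a 0.56 [361.6, 202.0] [0.62548442 0.16641505 0.05      ]
clamp_a 0.55 [219.2, 341.0] [ 0.66760262 -0.2582412   0.05      ]
flag_cap 0.66 [252.7, 203.7] [ 0.47253081 -0.00869447  0.06      ]
```

View pics/top0.png

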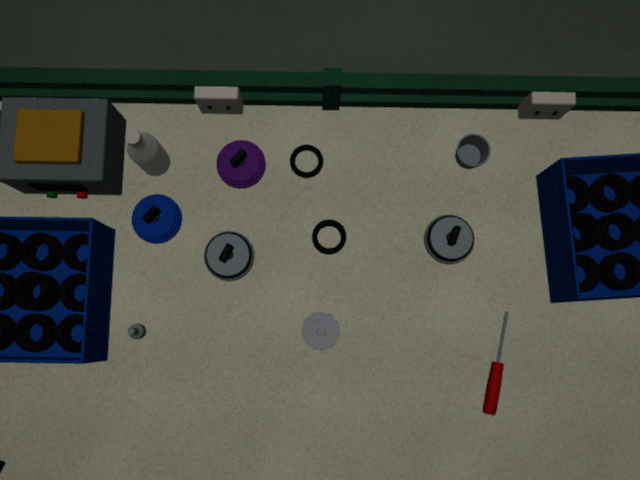

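View pics/scene0.png

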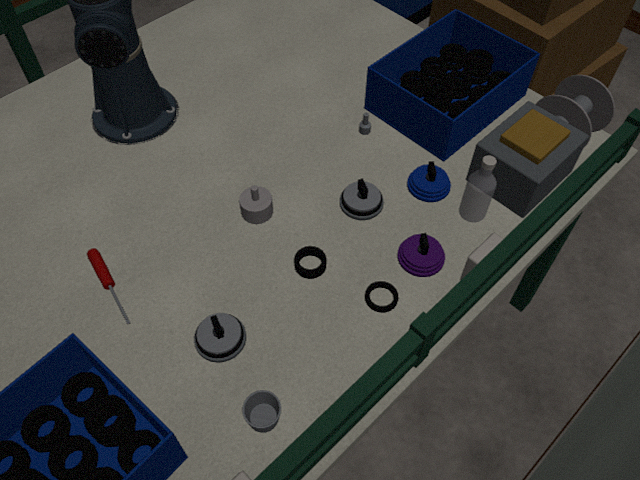

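Top picture: grey clamps at (228,256) and (449,239), blue and purple decoys at (156,218) and (241,163), and the cap at (321,331). I'll fit the bars and discs more precisely.

```bash
cat >> h.py <<'E'
from scipy.optimize import minimize
def barmask(c,x,y,yaw,shape=(480,640),S=4):
    R=np.array([[np.cos(yaw),-np.sin(yaw)],[np.sin(yaw),np.cos(yaw)]])
    P=[]
    for a in(-.018,.018):
        for b in(-.006,.006):
            for z in(.034,.064):
                q=R@[a,b];P.append(proj(c,[x+q[0],y+q[1],z]))
    h=cv2.convexHull((np.array(P)*S).round().astype(np.int32))
    m=np.zeros((shape[0]*S,shape[1]*S),np.uint8);cv2.fillConvexPoly(m,h,255)
    return cv2.resize(m,shape[::-1],interpolation=cv2.INTER_AREA)/255.
def fitbar(c,x0,y0,thr=None,rad=.032):
    "yaw and centre of black bar near x0,y0, by matching a soft mask with darkness"
    g=cv2.cvtColor(c["image"],cv2.COLOR_BGR2GRAY).astype(float)
    H,W=g.shape;roi=np.zeros((H,W),np.uint8)
    t=np.linspace(0,2*np.pi,40)
    pts=np.array([proj(c,[x0+rad*np.cos(a),y0+rad*np.sin(a),.045]) for a in t])
    cv2.fillPoly(roi,[pts.round().astype(np.int32)],1);roi=roi>0
    lo,hi=np.percentile(g[roi],2),np.percentile(g[roi],75)
    d=np.clip((hi-g)/(hi-lo),0,1)
    if thr: d=(d>thr).astype(float)
    f=lambda p:((barmask(c,x0+p[0]/1e3,y0+p[1]/1e3,p[2]/30)-d)[roi]**2).mean()
    best=None
    for yaw in np.arange(0,180,20):
        r=minimize(f,[0,0,np.radians(yaw)*30],method="Nelder-Mead",options=dict(initial_simplex=np.array([[0,0,0],[6,0,0],[0,6,0],[0,0,6.]])+[0,0,np.radians(yaw)*30],maxiter=80))
        if best is None or r.fun<best.fun:best=r
    return x0+best.x[0]/1e3,y0+best.x[1]/1e3,np.degrees(best.x[2]/30)%180,best.fun
E
time python3 - <<'E'
from h import *
for n in("top","scene"):
    c=viewer.capture(n)
    for x,y in((.594,.194),(.630,-.23)):
        print(n,np.round(fitbar(c,x,y),4))
    if n=="top":
        im=c["image"];cv2.imwrite("pics/crops.png",np.hstack([cv2.resize(im[b-30:b+30,a-30:a+30],(260,260)) for a,b in((228,256),(449,239),(321,331))]))
        g=cv2.cvtColor(im,cv2.COLOR_BGR2GRAY)
        for(a,b),z in(((228,256),.028),((449,239),.028),((321,331),.046)):
            k=cv2.HoughCircles(cv2.resize(g[b-35:b+35,a-35:a+35],None,fx=4,fy=4,interpolation=cv2.INTER_CUBIC),cv2.HOUGH_GRADIENT,1,20,param1=100,param2=20,minRadius=60,maxRadius=110)
            if k is not None:
              for u,v,r in k[0][:3]:
                p=((u+.5)/4-.5+a-35,(v+.5)/4-.5+b-35);P=ray(c,p,z);Q=ray(c,(p[0]+r/4,p[1]),z)
                print("circ",np.round(P,4),"radius",np.linalg.norm(P-Q).round(4))
print(bot.read_state()["time_s"])
E
```

```text
top [5.980000e-01 1.966000e-01 1.532191e+02 1.560000e-02]
top [ 6.408000e-01 -2.422000e-01  1.574243e+02  2.620000e-02]
circ [0.5959 0.1942 0.028 ] radius 0.0487
circ [0.6012 0.2028 0.028 ] radius 0.0466
circ [0.6054 0.1902 0.028 ] radius 0.0514
circ [ 0.636  -0.2365  0.028 ] radius 0.0492
circ [ 0.6451 -0.244   0.028 ] radius 0.0462
circ [ 0.6266 -0.2403  0.028 ] radius 0.0391
scene [6.022000e-01 1.938000e-01 1.489706e+02 2.970000e-02]
scene [ 6.43600e-01 -2.43200e-01  1.61443e+02  4.18000e-02]
0.4
real	0m22.988s
user	0m35.809s
sys	0m6.317s
```

View pics/crops.png

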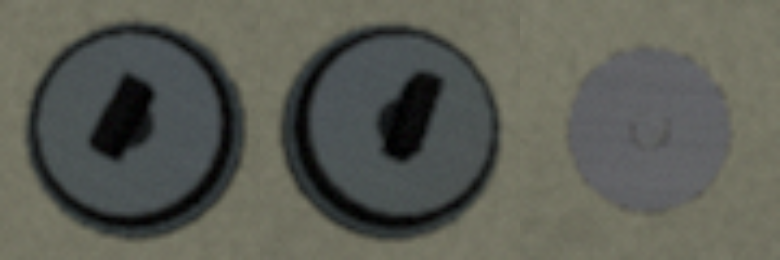

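```bash
cat >> h.py <<'E'
def go(x,y,z,yaw):
    s=bot.read_state();R=np.array(s["tcp_rot"]);a=np.radians(yaw)
    T=np.array([[np.cos(a),np.sin(a),0],[np.sin(a),-np.cos(a),0],[0,0,-1.]])
    from scipy.spatial.transform import Rotation as Ro
    d=R.T@(np.array([x,y,z])-s["position"]);w=Ro.from_matrix(R.T@T).as_rotvec()
    print("row",np.round(d/.3,4),np.round(w/np.pi,4),"dist",np.linalg.norm(d).round(3),"deg",np.degrees(np.linalg.norm(w)).round(2),"t",s["time_s"])
def st():
    s=bot.read_state();R=s["tcp_rot"];print("pos",np.round(s["position"],4),"yaw",np.degrees(np.arctan2(R[1,0],R[0,0])).round(2)%360,"F",np.round(s["force"],2),"M",np.round(s["moment"],3),"open",round(s["opening"],3),"g",round(s["grasp_force"],1),"t",s["time_s"],"q6",s["joint_positions"][5].round(1))
E
python3 -c "
from h import *
go(.599,.196,.2,152)"
```

```text
row [-1.5516 -0.6664  0.1115] [-0.0001 -0.      0.0207] dist 0.508 deg 3.72 t 0.4
```

Request:
move_arm([
  [-0.8, -0.33, 0.05, 0, 0, 0.02, 0.5],
  [-0.8, -0.33, 0.05, 0, 0, 0.02, 0.5],
  [-0.8, -0.33, 0.05, 0, 0, 0.02, 0.5],
  [-0.8, -0.33, 0.05, 0, 0, 0.02, 0.5],
  [-0.8, -0.33, 0.05, 0, 0, 0.02, 0.5],
  [-0.8, -0.33, 0.05, 0, 0, 0.02, 0.5],
  [-0.8, -0.33, 0.05, 0, 0, 0.02, 0.5],
  [-0.8, -0.33, 0.05, 0, 0, 0.02, 0.5],
])

```text
time_s: 1.07
position: [0.4375, 0.3785, 0.2184]
tcp_rot: [[-0.881, 0.472, 0.0], [0.472, 0.881, -0.0], [-0.001, 0.0, -1.0]]
force: [0.0, 2.1, -0.0]
opening: 0.528
grasp_force: 0.0
```

```bash
python3 -c "
from h import *
st();go(.599,.196,.2,152)"
```

```text
pos [0.4375 0.3785 0.2184] yaw 151.82 F [ 0.03  2.09 -0.04] M [-0.008 -0.015 -0.017] open 0.528 g 0.0 t 1.0667 q6 -32.0
row [-0.7619 -0.2821  0.0619] [ 0.      0.0002 -0.001 ] dist 0.244 deg 0.18 t 1.0667
```

Request:
move_arm([
  [-0.76, -0.28, 0.06, 0, 0, 0, 0.5],
  [-0.76, -0.28, 0.06, 0, 0, 0, 0.5],
  [-0.76, -0.28, 0.06, 0, 0, 0, 0.5],
  [-0.76, -0.28, 0.06, 0, 0, 0, 0.5],
  [-0.76, -0.28, 0.06, 0, 0, 0, 0.5],
  [-0.76, -0.28, 0.06, 0, 0, 0, 0.5],
  [-0.76, -0.28, 0.06, 0, 0, 0, 0.5],
  [-0.76, -0.28, 0.06, 0, 0, 0, 0.5],
  [-0.76, -0.28, 0.06, 0, 0, 0, 0.5],
])

```text
time_s: 1.82
position: [0.596, 0.2015, 0.2003]
tcp_rot: [[-0.884, 0.467, -0.002], [0.467, 0.884, 0.001], [0.002, -0.0, -1.0]]
force: [-1.0, 0.4, -0.5]
opening: 0.504
grasp_force: 0.0
```

```bash
python3 -c "
from h import *
st();c=viewer.capture('wrist');cv2.imwrite('pics/w1.png',c['image']);print(c['eye'])
f=fitbar(c,.599,.196);print(np.round(f,4));go(f[0],f[1],.05,f[2])"
```

```text
pos [0.596  0.2015 0.2003] yaw 152.17 F [-0.95  0.44 -0.54] M [-0.079 -0.036  0.034] open 0.504 g 0.0 t 1.8167 q6 -53.7
[0.52574515 0.24022214 0.35283736]
[6.009000e-01 2.001000e-01 1.523327e+02 2.210000e-02]
row [-0.0189  0.0029  0.5016] [-0.     -0.0005 -0.0005] dist 0.151 deg 0.13 t 1.8667
```

View pics/w1.png

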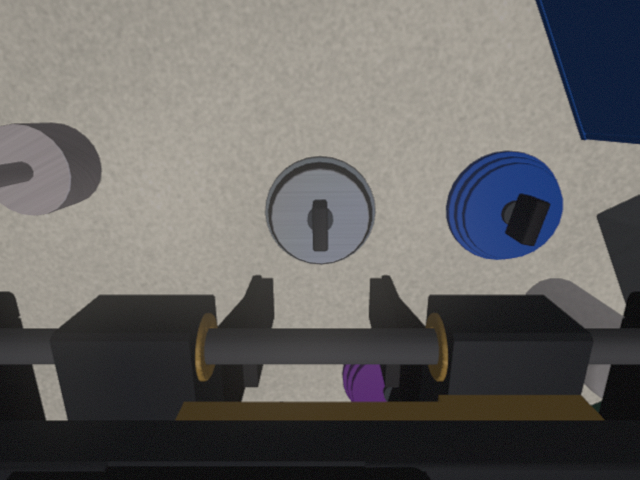

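The wrist view shows the grey clamp at (320,210) with its bar at (320,225), lined up with the fingers at column ~322. I'll descend over it.

Request:
move_arm([
  [-0.02, 0.003, 0.12, 0, 0, 0, 0.5],
  [-0.02, 0.003, 0.24, 0, 0, 0, 0.5],
  [-0.02, 0.003, 0.34, 0, 0, 0, 0.5],
  [-0.02, 0.003, 0.42, 0, 0, 0, 0.5],
  [-0.02, 0.003, 0.48, 0, 0, 0, 0.5],
  [-0.02, 0.003, 0.5, 0, 0, 0, 0.5],
  [-0.02, 0.003, 0.5, 0, 0, 0, 0.5],
  [-0.02, 0.003, 0.5, 0, 0, 0, 0.5],
])

```text
time_s: 2.53
position: [0.6028, 0.1992, 0.0513]
tcp_rot: [[-0.885, 0.466, 0.001], [0.466, 0.885, 0.0], [-0.0, 0.001, -1.0]]
force: [-0.2, -1.2, 0.5]
opening: 0.5
grasp_force: 0.0
```

```bash
python3 -c "
from h import *
st();go(.601,.1985,.05,152.2)"
```

```text
pos [0.6028 0.1992 0.0513] yaw 152.22 F [-0.22 -1.24  0.46] M [0.003 0.019 0.023] open 0.5 g 0.0 t 2.5333 q6 -54.0
row [ 0.0042 -0.0049  0.0043] [0.0002 0.0001 0.0001] dist 0.002 deg 0.04 t 2.5333
```

Good. Close.

Request:
move_arm([
  [0, 0, 0.004, 0, 0, 0, 0],
  [0, 0, 0.004, 0, 0, 0, 0],
  [0, 0, 0.004, 0, 0, 0, 0],
  [0, 0, 0.004, 0, 0, 0, 0],
  [0, 0, 0.004, 0, 0, 0, 0],
  [0, 0, 0.004, 0, 0, 0, 0],
  [0, 0, 0.004, 0, 0, 0, 0],
  [0, 0, 0.004, 0, 0, 0, 0],
])

```text
time_s: 3.2
position: [0.6027, 0.1969, 0.0498]
tcp_rot: [[-0.884, 0.467, -0.001], [0.467, 0.884, -0.001], [0.0, -0.002, -1.0]]
force: [-2.4, -4.6, 6.0]
opening: 0.136
grasp_force: 30.0
```

```bash
python3 -c "
from h import *
st()"
```

```text
pos [0.6027 0.1969 0.0498] yaw 152.14 F [-2.41 -4.6   5.96] M [-0.758  0.322 -0.013] open 0.136 g 30.0 t 3.2 q6 -54.0
```

Request:
move_arm([
  [0, 0, 0, 0, 0, 0.035, 0],
  [0, 0, 0, 0, 0, 0.07, 0],
  [0, 0, 0, 0, 0, 0.105, 0],
  [0, 0, 0, 0, 0, 0.14, 0],
  [0, 0, 0, 0, 0, 0.17, 0],
  [0, 0, 0, 0, 0, 0.195, 0],
  [0, 0, 0, 0, 0, 0.195, 0],
  [0, 0, 0, 0, 0, 0.195, 0],
  [0, 0, 0, 0, 0, 0.195, 0],
])

```text
time_s: 3.95
position: [0.6013, 0.1956, 0.0498]
tcp_rot: [[-0.456, 0.89, -0.004], [0.89, 0.456, -0.004], [-0.002, -0.006, -1.0]]
force: [-3.9, -8.5, 7.0]
opening: 0.136
grasp_force: 30.0
```

```bash
python3 -c "
from h import *
st()"
```

```text
pos [0.6013 0.1956 0.0498] yaw 117.15 F [-3.91 -8.46  7.01] M [-1.409  0.693  0.319] open 0.136 g 30.0 t 3.95 q6 -19.0
```

Request:
move_arm([
  [0, 0, 0, 0, 0, 0, 0.55],
  [0, 0, 0, 0, 0, 0, 0.55],
  [0, 0, 0, 0, 0, 0, 0.55],
  [0, 0, 0, 0, 0, 0, 0.55],
  [0, 0, 0, 0, 0, 0, 0.55],
  [0, 0, -0.1, 0, 0, 0, 0.55],
  [0, 0, -0.2, 0, 0, 0, 0.55],
  [0, 0, -0.32, 0, 0, 0, 0.55],
  [0, 0, -0.42, 0, 0, 0, 0.55],
  [0, 0, -0.5, 0, 0, 0, 0.55],
])

```text
time_s: 4.78
position: [0.6039, 0.1989, 0.2021]
tcp_rot: [[-0.454, 0.891, 0.004], [0.891, 0.454, 0.002], [0.0, 0.004, -1.0]]
force: [0.3, -0.3, 0.3]
opening: 0.546
grasp_force: 0.0
```

```bash
python3 -c "
from h import *
st();c=viewer.capture('wrist');cv2.imwrite('pics/w2.png',c['image'])
f=fitbar(c,.601,.198);print(np.round(f,4))
c=viewer.capture('top');print(np.round(fitbar(c,.599,.196),4))
go(.641,-.243,.2,158)"
```

```text
pos [0.6039 0.1989 0.2021] yaw 117.03 F [ 0.29 -0.31  0.31] M [-0.061 -0.003  0.028] open 0.546 g 0.0 t 4.7833 q6 -18.9
[6.007000e-01 1.995000e-01 1.514141e+02 1.820000e-02]
[6.123000e-01 1.986000e-01 1.545608e+02 1.197000e-01]
row [-1.3657 -0.5675  0.0127] [ 0.0031  0.0021 -0.2276] dist 0.444 deg 40.97 t 4.8833
```

View pics/w2.png

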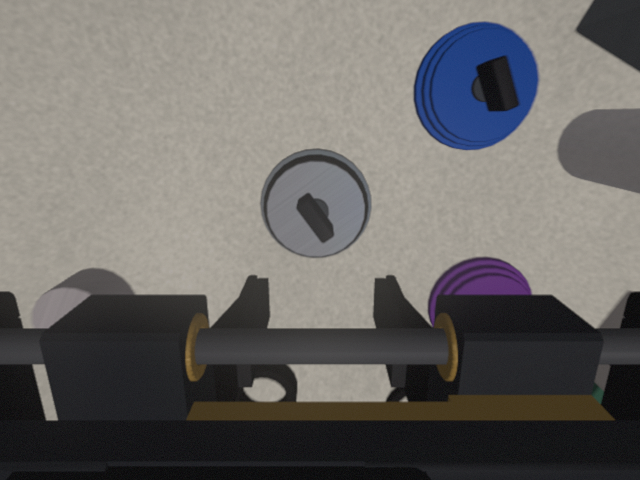

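The bar at (316,218) now lies diagonal to the fingers, at 151.4° against 152.3° before, so it sprang back. This clamp is tight, so I move to the other one.

Request:
move_arm([
  [-0.68, -0.28, 0.01, 0.003, 0.002, -0.11, 0.5],
  [-0.68, -0.28, 0.01, 0.003, 0.002, -0.11, 0.5],
  [-0.68, -0.28, 0.01, 0.003, 0.002, -0.11, 0.5],
  [-0.68, -0.28, 0.01, 0.003, 0.002, -0.11, 0.5],
  [-0.68, -0.28, 0.01, 0.003, 0.002, -0.11, 0.5],
  [-0.68, -0.28, 0.01, 0.003, 0.002, -0.11, 0.5],
  [-0.68, -0.28, 0.01, 0.003, 0.002, -0.11, 0.5],
  [-0.68, -0.28, 0.01, 0.003, 0.002, -0.11, 0.5],
])

```text
time_s: 5.55
position: [0.6204, -0.0224, 0.1951]
tcp_rot: [[-0.727, 0.686, -0.013], [0.686, 0.727, 0.001], [0.01, -0.008, -1.0]]
force: [0.2, 0.5, 0.3]
opening: 0.497
grasp_force: 0.0
```

```bash
python3 -c "
from h import *
st();go(.641,-.243,.2,158)"
```

```text
pos [ 0.6204 -0.0224  0.1951] yaw 136.67 F [0.22 0.55 0.29] M [ 0.008  0.019 -0.042] open 0.497 g 0.0 t 5.55 q6 -58.9
row [-0.5542 -0.4878 -0.0181] [-0.002  -0.0037 -0.1185] dist 0.222 deg 21.34 t 5.55
```

Request:
move_arm([
  [-0.55, -0.49, -0.02, -0.002, -0.004, -0.118, 0.5],
  [-0.55, -0.49, -0.02, -0.002, -0.004, -0.118, 0.5],
  [-0.55, -0.49, -0.02, -0.002, -0.004, -0.118, 0.5],
  [-0.55, -0.49, -0.02, -0.002, -0.004, -0.118, 0.5],
  [-0.55, -0.49, -0.02, -0.002, -0.004, -0.118, 0.5],
  [-0.55, -0.49, -0.02, -0.002, -0.004, -0.118, 0.5],
  [-0.55, -0.49, -0.02, -0.002, -0.004, -0.118, 0.5],
  [-0.55, -0.49, -0.02, -0.002, -0.004, -0.118, 0.5],
  [-0.55, -0.49, -0.02, -0.002, -0.004, -0.118, 0.5],
])

```text
time_s: 6.3
position: [0.6404, -0.2391, 0.2015]
tcp_rot: [[-0.928, 0.372, 0.001], [0.372, 0.928, 0.0], [-0.001, 0.001, -1.0]]
force: [-0.1, 0.3, 0.6]
opening: 0.499
grasp_force: 0.0
```

```bash
python3 -c "
from h import *
st();c=viewer.capture('wrist')
f=fitbar(c,.641,-.243);print(np.round(f,4));go(f[0],f[1]-.001,.05,f[2])"
```

```text
pos [ 0.6404 -0.2391  0.2015] yaw 158.17 F [-0.11  0.3   0.6 ] M [ 0.069 -0.027  0.003] open 0.499 g 0.0 t 6.3 q6 -98.0
[ 6.416000e-01 -2.389000e-01  1.600883e+02  2.220000e-02]
row [-0.0038 -0.0014  0.5059] [ 0.0001  0.0004 -0.0104] dist 0.152 deg 1.88 t 6.35
```

Request:
move_arm([
  [-0.004, -0.002, 0.12, 0, 0, -0.01, 0.5],
  [-0.004, -0.002, 0.24, 0, 0, -0.01, 0.5],
  [-0.004, -0.002, 0.34, 0, 0, -0.01, 0.5],
  [-0.004, -0.002, 0.42, 0, 0, -0.01, 0.5],
  [-0.004, -0.002, 0.48, 0, 0, -0.01, 0.5],
  [-0.004, -0.002, 0.505, 0, 0, -0.01, 0.5],
  [-0.004, -0.002, 0.505, 0, 0, -0.01, 0.5],
  [-0.004, -0.002, 0.505, 0, 0, -0.01, 0.5],
])

```text
time_s: 7.02
position: [0.6424, -0.2422, 0.0512]
tcp_rot: [[-0.939, 0.343, 0.003], [0.343, 0.939, -0.002], [-0.003, -0.001, -1.0]]
force: [0.5, -0.1, 0.7]
opening: 0.5
grasp_force: 0.0
```

Request:
move_arm([
  [0, 0, 0, 0, 0, 0, 0],
  [0, 0, 0, 0, 0, 0, 0],
  [0, 0, 0, 0, 0, 0, 0],
  [0, 0, 0, 0, 0, 0, 0],
  [0, 0, 0, 0, 0, 0, 0],
  [0, 0, 0, 0, 0, 0, 0],
  [0, 0, 0, 0, 0, 0, 0],
])

```text
time_s: 7.6
position: [0.643, -0.2416, 0.0515]
tcp_rot: [[-0.938, 0.346, 0.005], [0.346, 0.938, 0.001], [-0.004, 0.003, -1.0]]
force: [1.2, 4.3, 2.3]
opening: 0.135
grasp_force: 30.0
```

```bash
python3 -c "
from h import *
st()"
```

```text
pos [ 0.643  -0.2416  0.0515] yaw 159.79 F [1.18 4.33 2.27] M [ 0.895 -0.366 -0.021] open 0.135 g 30.0 t 7.6 q6 -99.9
```

Request:
move_arm([
  [0, 0, 0, 0, 0, 0.035, 0],
  [0, 0, 0, 0, 0, 0.07, 0],
  [0, 0, 0, 0, 0, 0.105, 0],
  [0, 0, 0, 0, 0, 0.14, 0],
  [0, 0, 0, 0, 0, 0.17, 0],
  [0, 0, 0, 0, 0, 0.195, 0],
  [0, 0, 0, 0, 0, 0.195, 0],
  [0, 0, 0, 0, 0, 0.195, 0],
  [0, 0, 0, 0, 0, 0.195, 0],
])

```text
time_s: 8.35
position: [0.6421, -0.2428, 0.0514]
tcp_rot: [[-0.571, 0.821, 0.003], [0.821, 0.571, -0.001], [-0.003, 0.002, -1.0]]
force: [-0.1, 3.3, 5.8]
opening: 0.136
grasp_force: 30.0
```

```bash
python3 -c "
from h import *
st()"
```

```text
pos [ 0.6421 -0.2428  0.0514] yaw 124.84 F [-0.09  3.3   5.78] M [ 0.52   0.148 -0.04 ] open 0.136 g 30.0 t 8.35 q6 -64.9
```

Request:
move_arm([
  [0, 0, 0, 0, 0, 0, 0.55],
  [0, 0, 0, 0, 0, 0, 0.55],
  [0, 0, 0, 0, 0, 0, 0.55],
  [0, 0, 0, 0, 0, 0, 0.55],
  [0, 0, 0, 0, 0, 0, 0.55],
  [0, 0, -0.1, 0, 0, 0, 0.55],
  [0, 0, -0.2, 0, 0, 0, 0.55],
  [0, 0, -0.32, 0, 0, 0, 0.55],
  [0, 0, -0.42, 0, 0, 0, 0.55],
  [0, 0, -0.5, 0, 0, 0, 0.55],
])

```text
time_s: 9.18
position: [0.6422, -0.2437, 0.2036]
tcp_rot: [[-0.57, 0.821, 0.005], [0.821, 0.57, -0.004], [-0.006, 0.002, -1.0]]
force: [1.1, -0.5, 0.0]
opening: 0.547
grasp_force: 0.0
```

```bash
python3 -c "
from h import *
st();c=viewer.capture('wrist');cv2.imwrite('pics/w3.png',c['image'])
f=fitbar(c,.641,-.24);print(np.round(f,4))
go(.45,.005,.22,125)"
```

```text
pos [ 0.6422 -0.2437  0.2036] yaw 124.77 F [ 1.12 -0.55  0.03] M [-0.098 -0.014 -0.008] open 0.547 g 0.0 t 9.1833 q6 -64.8
[ 6.418000e-01 -2.398000e-01  1.247781e+02  2.020000e-02]
row [ 1.0538 -0.0574 -0.0524] [ 0.0019  0.0045 -0.0012] dist 0.317 deg 0.91 t 9.2333
```

View pics/w3.png

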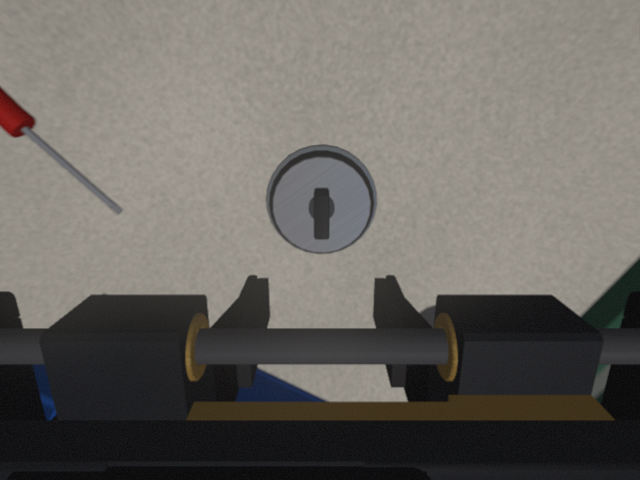

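Bar at (321,213) stayed aligned with the fingers at 124.8°, so this is the loose clamp; its axis is about (0.641, -0.2405). Next, the cap.

Request:
move_arm([
  [1.0, -0.06, -0.05, 0, 0.003, 0, 0.7],
  [1.0, -0.06, -0.05, 0, 0.003, 0, 0.7],
  [1.0, -0.06, -0.05, 0, 0.003, 0, 0.7],
  [1.0, -0.06, -0.05, 0, 0.003, 0, 0.7],
  [1.0, -0.06, -0.05, 0, 0.003, 0, 0.7],
  [1.0, -0.06, -0.05, 0, 0.003, 0, 0.7],
  [1.0, -0.06, -0.05, 0, 0.003, 0, 0.7],
  [1.0, -0.06, -0.05, 0, 0.003, 0, 0.7],
  [1.0, -0.06, -0.05, 0, 0.003, 0, 0.7],
  [1.0, -0.06, -0.05, 0, 0.003, 0, 0.7],
])

```text
time_s: 10.07
position: [0.4566, -0.0071, 0.2152]
tcp_rot: [[-0.571, 0.821, -0.001], [0.821, 0.571, 0.005], [0.004, 0.002, -1.0]]
force: [1.7, -0.5, -0.1]
opening: 0.703
grasp_force: 0.0
```

```bash
python3 -c "
from h import *
st();c=viewer.capture('wrist');cv2.imwrite('pics/w4.png',c['image'])
for d in nets.find_in('wrist','flag_cap')[:2]:print(d,ray(c,d['location'],.046),ray(c,d['location'],.082))
for p in ((.455,.008),):
  print([proj(c,[*p,z]).round(1) for z in(0,.046,.082)])"
```

```text
pos [ 0.4566 -0.0071  0.2152] yaw 124.84 F [ 1.75 -0.51 -0.1 ] M [-0.113 -0.015 -0.014] open 0.703 g 0.0 t 10.0667 q6 -50.1
{'location': [334.5, 187.7], 'conf': 0.97} [0.4538456  0.01916323 0.046     ] [0.44907445 0.02365566 0.082     ]
[array([327. , 189.4]), array([327.9, 199.3]), array([328.8, 209.2])]
```

View pics/w4.png

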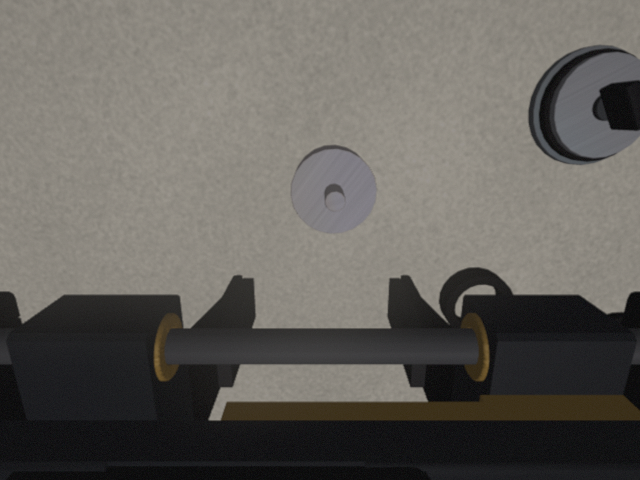

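The cap's top face is centred at about (334,191) with radius 43, and the stem's top at about (336,202).

```bash
python3 -c "
from h import *
c=viewer.capture('wrist')
a=ray(c,(334,191),.046);b=ray(c,(335.5,202),.082);print(a,b,np.linalg.norm(ray(c,(377,191),.046)-a))
p=(a+b)/2;go(p[0],p[1],.062,124.8)"
```

```text
[0.45625442 0.01562386 0.046     ] [0.45704944 0.01427201 0.082     ] 0.03579853680807887
row [0.0632 0.0406 0.5099] [ 0.0007 -0.0014 -0.0006] dist 0.155 deg 0.3 t 10.2167
```

Request:
move_arm([
  [0.063, 0.04, 0.1, 0, 0, 0, 0.6],
  [0.063, 0.04, 0.22, 0, 0, 0, 0.6],
  [0.063, 0.04, 0.32, 0, 0, 0, 0.6],
  [0.063, 0.04, 0.4, 0, 0, 0, 0.6],
  [0.063, 0.04, 0.46, 0, 0, 0, 0.6],
  [0.063, 0.04, 0.5, 0, 0, 0, 0.6],
  [0.063, 0.04, 0.507, 0, 0, 0, 0.6],
  [0.063, 0.04, 0.507, 0, 0, 0, 0.6],
])

```text
time_s: 10.88
position: [0.4549, 0.0154, 0.0617]
tcp_rot: [[-0.569, 0.822, -0.004], [0.822, 0.569, 0.006], [0.007, -0.0, -1.0]]
force: [0.3, -0.3, 0.2]
opening: 0.603
grasp_force: 0.0
```

```bash
python3 -c "
from h import *
st();go(.4567,.015,.062,124.8)"
```

```text
pos [0.4549 0.0154 0.0617] yaw 124.68 F [ 0.27 -0.27  0.19] M [-0.069  0.077  0.015] open 0.603 g 0.0 t 10.8833 q6 -47.5
row [-0.0046  0.0041 -0.0011] [-0.     -0.0023 -0.0007] dist 0.002 deg 0.43 t 10.8833
```

Close, then lift gently.

Request:
move_arm([
  [-0.004, 0.004, 0, 0, -0.002, 0, 0.3],
  [-0.004, 0.004, 0, 0, -0.002, 0, 0.25],
  [-0.004, 0.004, 0, 0, -0.002, 0, 0.2],
  [-0.004, 0.004, 0, 0, -0.002, 0, 0],
  [-0.004, 0.004, 0, 0, -0.002, 0, 0],
  [-0.004, 0.004, 0, 0, -0.002, 0, 0],
  [-0.004, 0.004, 0, 0, -0.002, 0, 0],
  [-0.004, 0.004, 0, 0, -0.002, 0, 0],
  [-0.004, 0.004, 0, 0, -0.002, 0, 0],
])

```text
time_s: 11.63
position: [0.4558, 0.0161, 0.0631]
tcp_rot: [[-0.57, 0.821, 0.001], [0.821, 0.57, 0.0], [-0.0, 0.001, -1.0]]
force: [-1.5, -0.7, 3.8]
opening: 0.174
grasp_force: 30.0
```

```bash
python3 -c "
from h import *
st()"
```

```text
pos [0.4558 0.0161 0.0631] yaw 124.77 F [-1.51 -0.69  3.79] M [-0.049  0.177 -0.053] open 0.174 g 30.0 t 11.6333 q6 -46.9
```

Request:
move_arm([
  [0, 0, -0.03, 0, 0, 0, 0],
  [0, 0, -0.08, 0, 0, 0, 0],
  [0, 0, -0.14, 0, 0, 0, 0],
  [0, 0, -0.2, 0, 0, 0, 0],
  [0, 0, -0.26, 0, 0, 0, 0],
  [0, 0, -0.31, 0, 0, 0, 0],
  [0, 0, -0.35, 0, 0, 0, 0],
  [0, 0, -0.35, 0, 0, 0, 0],
])

```text
time_s: 12.3
position: [0.4573, 0.0158, 0.1701]
tcp_rot: [[-0.57, 0.821, 0.006], [0.821, 0.57, -0.0], [-0.004, 0.005, -1.0]]
force: [0.8, -0.8, -1.1]
opening: 0.172
grasp_force: 30.0
```

```bash
python3 -c "
from h import *
st();go(.640,-.239,.168,124.8)"
```

```text
pos [0.4573 0.0158 0.1701] yaw 124.76 F [ 0.76 -0.78 -1.07] M [ 0.    -0.061  0.036] open 0.172 g 30.0 t 12.3 q6 -46.9
row [-1.0451  0.0159  0.0111] [ 0.0015  0.0012 -0.0002] dist 0.314 deg 0.34 t 12.3
```

Request:
move_arm([
  [-0.05, 0, 0, 0, 0, 0, 0],
  [-0.13, 0.002, 0, 0, 0, 0, 0],
  [-0.23, 0.004, 0, 0, 0, 0, 0],
  [-0.33, 0.006, 0, 0, 0, 0, 0],
  [-0.43, 0.008, 0, 0, 0, 0, 0],
  [-0.53, 0.01, 0, 0, 0, 0, 0],
  [-0.63, 0.012, 0, 0, 0, 0, 0],
  [-0.73, 0.014, 0, 0, 0, 0, 0],
  [-0.81, 0.015, 0, 0, 0, 0, 0],
  [-0.86, 0.015, 0, 0, 0, 0, 0],
])

```text
time_s: 13.13
position: [0.6082, -0.1973, 0.166]
tcp_rot: [[-0.569, 0.823, 0.001], [0.823, 0.569, -0.0], [-0.001, 0.001, -1.0]]
force: [-0.6, 0.0, -1.9]
opening: 0.174
grasp_force: 30.0
```

```bash
python3 -c "
from h import *
st();go(.640,-.239,.168,124.8)"
```

```text
pos [ 0.6082 -0.1973  0.166 ] yaw 124.66 F [-0.64  0.03 -1.91] M [ 0.001  0.029 -0.009] open 0.174 g 30.0 t 13.1333 q6 -62.6
row [-0.1746  0.0082 -0.0065] [ 0.0002  0.0003 -0.0008] dist 0.052 deg 0.16 t 13.1333
```

Request:
move_arm([
  [-0.07, 0.003, 0, 0, 0, 0, 0],
  [-0.13, 0.006, 0, 0, 0, 0, 0],
  [-0.16, 0.008, 0, 0, 0, 0, 0],
  [-0.175, 0.008, 0, 0, 0, 0, 0],
  [-0.175, 0.008, 0, 0, 0, 0, 0],
  [-0.175, 0.008, 0, 0, 0, 0, 0],
])

```text
time_s: 13.63
position: [0.6377, -0.2346, 0.1669]
tcp_rot: [[-0.57, 0.822, -0.001], [0.822, 0.57, 0.002], [0.002, 0.0, -1.0]]
force: [-0.7, 0.3, -1.9]
opening: 0.177
grasp_force: 30.0
```

```bash
python3 -c "
from h import *
st();go(.640,-.239,.092,124.8)
c=viewer.capture('wrist');cv2.imwrite('pics/w5.png',c['image']);print(nets.find_in('wrist','flag_cap')[:1])"
```

```text
pos [ 0.6377 -0.2346  0.1669] yaw 124.76 F [-0.71  0.27 -1.89] M [-0.068 -0.019 -0.017] open 0.177 g 30.0 t 13.6333 q6 -64.4
row [-0.0172 -0.002   0.2496] [ 0.     -0.0008 -0.0002] dist 0.075 deg 0.15 t 13.6333
[{'location': [322.0, 255.3], 'conf': 0.94}]
```

View pics/w5.png

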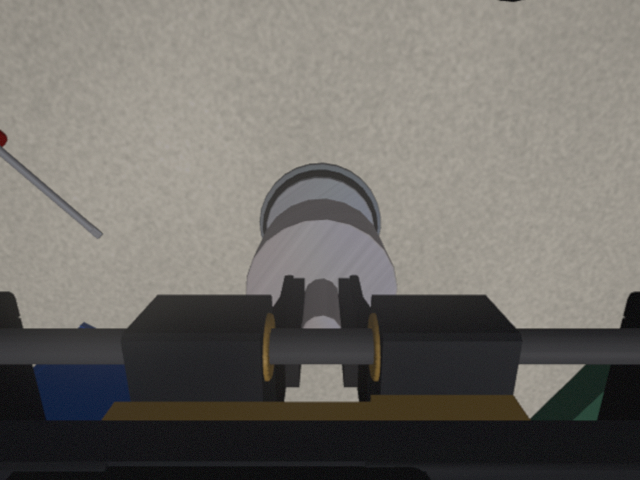

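The cap hangs upright with its skirt centred at column ~321, in line with the clamp (disc edge at (321,165)). I'll lower it.

Request:
move_arm([
  [-0.017, -0.002, 0, 0, 0, 0, 0],
  [-0.017, -0.002, 0.02, 0, 0, 0, 0],
  [-0.017, -0.002, 0.05, 0, 0, 0, 0],
  [-0.017, -0.002, 0.09, 0, 0, 0, 0],
  [-0.017, -0.002, 0.13, 0, 0, 0, 0],
  [-0.017, -0.002, 0.17, 0, 0, 0, 0],
  [-0.017, -0.002, 0.2, 0, 0, 0, 0],
  [-0.017, -0.002, 0.22, 0, 0, 0, 0],
  [-0.017, -0.002, 0.23, 0, 0, 0, 0],
  [-0.017, -0.002, 0.235, 0, 0, 0, 0],
])

```text
time_s: 14.57
position: [0.6409, -0.2396, 0.0964]
tcp_rot: [[-0.57, 0.822, -0.0], [0.822, 0.57, 0.001], [0.001, 0.001, -1.0]]
force: [0.3, -0.0, -2.3]
opening: 0.169
grasp_force: 30.0
```

```bash
python3 -c "
from h import *
st();go(.640,-.239,.091,124.8)"
```

```text
pos [ 0.6409 -0.2396  0.0964] yaw 124.76 F [ 0.34 -0.03 -2.25] M [ 0.001  0.029 -0.031] open 0.169 g 30.0 t 14.5667 q6 -64.6
row [ 0.0032 -0.0013  0.0181] [ 0.0002 -0.0003 -0.0002] dist 0.006 deg 0.07 t 14.5667
```

Request:
move_arm([
  [0, 0, 0.004, 0, 0, 0, 0],
  [0, 0, 0.008, 0, 0, 0, 0],
  [0, 0, 0.012, 0, 0, 0, 0],
  [0, 0, 0.016, 0, 0, 0, 0],
  [0, 0, 0.019, 0, 0, 0, 0],
  [0, 0, 0.02, 0, 0, 0, 0],
  [0, 0, 0.02, 0, 0, 0, 0],
])

```text
time_s: 15.15
position: [0.6411, -0.2396, 0.0914]
tcp_rot: [[-0.57, 0.822, 0.001], [0.822, 0.57, 0.0], [-0.0, 0.001, -1.0]]
force: [-0.3, 0.7, -2.0]
opening: 0.174
grasp_force: 30.0
```

```bash
python3 -c "
from h import *
st()"
```

```text
pos [ 0.6411 -0.2396  0.0914] yaw 124.76 F [-0.34  0.72 -1.97] M [-0.083  0.046  0.007] open 0.174 g 30.0 t 15.15 q6 -64.6
```

Not yet touching (about -2 N is the cap's weight). Lower further in small steps.

Request:
move_arm([
  [0, 0, 0.003, 0, 0, 0, 0],
  [0, 0, 0.006, 0, 0, 0, 0],
  [0, 0, 0.006, 0, 0, 0, 0],
  [0, 0, 0.006, 0, 0, 0, 0],
])

```text
time_s: 15.48
position: [0.6413, -0.2397, 0.0911]
tcp_rot: [[-0.57, 0.821, 0.001], [0.821, 0.57, -0.0], [-0.001, 0.001, -1.0]]
force: [-1.8, 0.6, 4.4]
opening: 0.175
grasp_force: 30.0
```

```bash
python3 -c "
from h import *
st()"
```

```text
pos [ 0.6413 -0.2397  0.0911] yaw 124.77 F [-1.8   0.61  4.45] M [ 0.118  0.358 -0.011] open 0.175 g 30.0 t 15.4833 q6 -64.6
```

Contact. Release and retreat.

Request:
move_arm([
  [0, 0, 0, 0, 0, 0, 0.25],
  [0, 0, 0, 0, 0, 0, 0.35],
  [0, 0, 0, 0, 0, 0, 0.5],
  [0, 0, 0, 0, 0, 0, 0.6],
  [0, 0, 0, 0, 0, 0, 0.6],
  [0, 0, -0.05, 0, 0, 0, 0.6],
  [0, 0, -0.13, 0, 0, 0, 0.6],
  [0, 0, -0.24, 0, 0, 0, 0.6],
  [0, 0, -0.36, 0, 0, 0, 0.6],
  [0, 0, -0.4, 0, 0, 0, 0.6],
])

```text
time_s: 16.32
position: [0.6436, -0.2411, 0.2152]
tcp_rot: [[-0.57, 0.821, 0.009], [0.821, 0.57, -0.004], [-0.009, 0.005, -1.0]]
force: [0.5, -0.2, 1.2]
opening: 0.6
grasp_force: 0.0
```

```bash
python3 -c "
from h import *
st();c=viewer.capture('wrist');s=viewer.capture('scene')
cv2.imwrite('pics/end.png',np.hstack([cv2.resize(c['image'],(400,300)),cv2.resize(s['image'][270:420,120:320],(400,300))]))
print([proj(c,[.641,-.2405,z]).round(1) for z in(.074,.11)],nets.find_in('wrist','flag_cap')[:1])"
```

```text
pos [ 0.6436 -0.2411  0.2152] yaw 124.77 F [ 0.47 -0.21  1.15] M [-0.079 -0.029  0.019] open 0.6 g 0.0 t 16.3167 q6 -64.6
[array([316.2, 218.8]), array([315.9, 232.7])] [{'location': [318.9, 210.7], 'conf': 0.63}]
```

View pics/end.png

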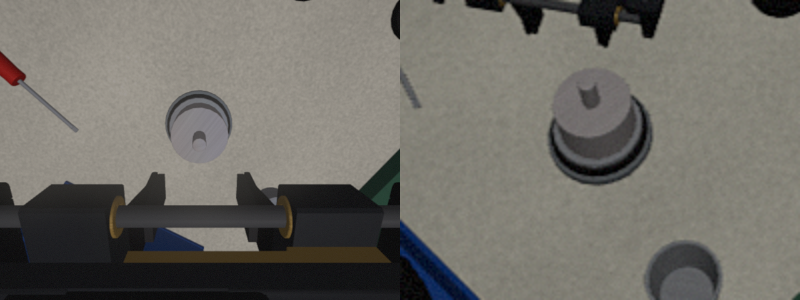

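The cap stands flat and centred on the disc (top face at about (199,134) on the left, (592,103) on the right), and the gripper is clear. Handing in.

```bash
python3 -c "
from h import *
print(workorder.hand_in())"
```

```text
the job is handed in; nothing more can be done
None
```

The loose knob is on the right-hand clamp at about (0.641, -0.2405): it stayed turned about 35° clockwise, the other sprang back, the flag cap stands flat over the loose knob and released, and the job is handed in (no verdict was returned).

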